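Set the strap splitter's roller gap

TASK

Set the gap on the strap splitter, the machine on the long bed with two rollers: wind its crank wheel clockwise (seen from above), more than one turn, until it comes up against its stop, then back it off a quarter turn and let go. Do not disturb the crank of the flat-plate press that stands beside it.

Things in the scene. Friction and masses are not known exactly. Their poses are not given: they have to be found in the camera images.
- splitter_hub (a point): Centre of the strap splitter's level crank wheel, on its upright axis at rim height. Wheel: dark steel, four spokes, 60 mm to the middle of its 13 mm thick rim; it stays at this height. Below it a grey iron machine bolted down: 240 x 150 mm base, steel bed with brass guides, two rollers, a bridge 20 mm below this point. It stands left or right of the robot, the press on the other side.
- splitter_crank (a point): Grasp point on the splitter's crank handle: upright, wooden, 22 mm in diameter, on the rim 60 mm from the wheel's axis. It spins freely on its pin, so a hand can hold it firmly without turning as it goes round. The wood reaches from 28 mm below this point to 25 mm above; the rim's centre line is 40 mm below. Nothing else stands more than 8 mm above the rim's centre line.
- splitter_wheel (a joint): Angle of the splitter's wheel in rad: 0 at its hard closed stop, negative before it, growing as it turns clockwise seen from above. It starts between -11.0 and -7.2 (1.15 to 1.75 turns before the stop). Light steady drag, about 2 N at the handle; it stays where it is left. The screw lowers the upper roller 4 mm a turn.
- press_crank (a point): Crank handle of the flat-plate press, a bystander to leave alone: same handle as the splitter's (this point 25 mm below its top, 40 mm above the rim), but on a smaller three-spoked wheel, 42 mm from its axis, and 36 mm lower. The press has a 170 mm square base, four round columns and a square top plate; its wheel turns as easily.

How it is judged:
By the outcome, as a careful person would: the job done as asked, in the order asked, and still so for the second after the job is handed in, with the robot touching nothing.
It also fails if it takes over 48 s, if anything falls off the work surface, if the arm or the gripper's body presses on something with over 40 N, if the wrist force passes 120 N, or if a joint passes its speed limit or range.

ROBOT

A 6-joint arm with a two-finger parallel gripper is mounted at the origin on the work surface. World frame = base frame: x ahead of the robot, y to its left, z up, the work surface at z = 0. Lengths are in mm, angles in rad, forces in N, time in s.
With the tool pointing down it reaches from about 350 to 975 mm from the base axis. Payload 7.1 kg.
Tool frame: the origin (TCP) lies on the mounting face of the last link; the fingertips stand 182 mm ahead of it and the grasp point (between the pads) lies 163 mm ahead of it; z points along the fingers, y is the direction in which the jaws open and shut (so a half turn about z gives the same grasp; the last joint's range is limited). The gripper opens to 88 mm and grips with 3 to 60 N. Pads are 20 mm wide; open, the fingers measure 115 mm over their backs; the gripper's body (75 mm by 178 mm) begins 61 mm behind the grasp point.
Start: joints at [1.303, 0.423, 1.63, -0, 1.089, -0.019], TCP at [153.87, 605.748, 404.675] pointing down, gripper open.
Joint ranges: [-3, 3], [-0.9, 2.11], [0.09, 2.58], [-1.31, 4.45], [0.11, 2.69], [-2.54, 2.54]. Speed limits (rad/s): [2.39, 2.39, 3.01, 3.14, 3.14, 3.14].

INTERFACE

Orientations are given as a rotation vector (axis times angle).
In Python, from workcell import ctrl, optics, nets gives the robot as it stands.
- The arm moves only by the tool send_rows, never from a script. Its argument "rows" is a list of rows, each an object with "offset": the shift along the tool's x, y, z in m, a list of three; "twist": the turn, a rotation vector about the tool's x, y, z in degrees, a list of three. A call has exactly 5 rows; each row shifts and turns the pose as measured when the row begins, along the tool's axes as they then stand; what a row does not reach is not made up. A row lasts 1/12 s, in which the tool goes at most 41.7 mm and 7.16 degrees, less where a joint would pass 70% of its speed; a pose out of reach is approached as far as the arm can. A call is refused whole if a number of a shift passes 0.0417 or a number of a turn 7.16, either way. A call with a gripper value outside its range is refused whole. "gripper" is the finger opening in m, from 0 to 0.0878, set as the call begins (left out, the last holds). The fingers move at their own pace and stop on an object; the grip force is fixed at half the most. Time passes only in rows, so rows that do not move let the fingers close, or fill a call up. It gives the time, the measured TCP pose, the force and the opening at its end, in the units of the state.
- ctrl.get_obs(): the state, without advancing time (a new reading comes with each control period).
- optics.get_image(name): name is "side" or "top"; returns (picture, depth): 480x640x3 uint8, blue, green, red; 480x640 float32, mm along the optical axis (not along the pixel's ray), 0 where there is no reading.
- optics.camera_info(name): a dict with "K" (3x3 intrinsics, pixels), "k1" (the pictures are not rectified: a ray, as slopes to the right and down, at radius r is drawn at 1 + k1 r^2 times it, then the intrinsics apply), "pose" (4x4, takes a point from camera to world coordinates). Camera axes: x right, y down, z forward; pixel columns grow to the right and rows downward; lengths in mm; the calibration is good to about 2 mm. A picture is of the moment at which its call begins. camera_info takes no time and is no camera call.
- ctrl.close_job(): hands the job in, once; it reports no verdict.
Trained networks look in the newest picture that a camera, given by its name, has taken for a name from the list of things; names that differ only in an ending like _2 or _b are one class to them, and where a whole thing is asked for, a point or a joint stands for the part that bears it (a point fixed in the world has none). Each returns a list of dicts, best first, with "conf" (0 to 1); they miss things now and then, are a little off and sometimes report something else, mostly with a low value. They report only what shows in the picture. A call takes as long as a camera call.
- nets.spot_in(camera, label): "extent" ([left, top, right, bottom] in pixels, round what is visible of it).
- nets.spot_point(camera, label): "position" ([column, row] in pixels: a listed point, or the origin of a listed thing).
The state is a dict: "t": time; "qpos": joint angles; "qvel": joint speeds; "joint_torque": joint torques, N m; "ee_pos": TCP position; "orientation": TCP orientation; "ft_force": force on the tool from outside, world axes, zero at the start; "moment": the same for the moment, N m; "width": finger opening in mm.
Only numpy, scipy, OpenCV 4.12 (cv2) and the standard library are available. Lean on these libraries where they do the work, as an engineer would, in place of code of your own. Each camera call takes 0.05 s, during which the arm holds its last target. There are 200 camera calls.

## Working session

There is one attempt and no reset: what is moved stays moved. The work goes in short steps, Python scripts to look and compute and a tool call to move; the robot and the scene stay as the last step left them, time stands still between calls to the robot, and variables do not carry over. Pictures are saved under pics/ and viewed, about 8 in all and at most 12, crops included, and the job is handed in when it is done.

Besides the shell and the picture viewer there is one more tool, called after ">>>" in YAML: its name, and indented under it one key for each argument. send_rows: Moves the arm, as the interface text tells. Its arguments: {"type":"object","properties":{"rows":{"type":"array"},"gripper":{"type":"number"}},"required":["rows"]}

```bash
mkdir -p pics
cat > h.py <<'E'
import numpy as np, cv2
from workcell import ctrl, optics, nets
def ray(cam,uv):
    i=optics.camera_info(cam);K=np.array(i["K"]);k1=i["k1"]
    d=(np.array(uv)-K[:2,2])/[K[0,0],K[1,1]]
    s=d.copy()
    for _ in range(20): s=d/(1+k1*(s@s))
    P=np.array(i["pose"]); return P[:3,3],P[:3,:3]@np.r_[s,1]
def at_depth(cam,uv,z): o,r=ray(cam,uv); return o+r*z
def at_z(cam,uv,z): o,r=ray(cam,uv); return o+r*(z-o[2])/r[2]
def tri(uv1,uv2,c1="side",c2="top"):
    o1,r1=ray(c1,uv1);o2,r2=ray(c2,uv2)
    t=np.linalg.lstsq(np.c_[r1,-r2],o2-o1,rcond=None)[0]
    a,b=o1+r1*t[0],o2+r2*t[1]; return (a+b)/2,np.linalg.norm(a-b)
E
python3 - <<'E'
from h import *
np.set_printoptions(precision=1,suppress=True)
D={}
for c in("side","top"):
    im,d=optics.get_image(c); cv2.imwrite(f"pics/{c}0.png",im); D[c]=d
    i=optics.camera_info(c); print(c,np.array(i["pose"])[:3,3])
    for l in("splitter_hub","splitter_crank","press_crank"):
        for p in nets.spot_point(c,l)[:2]:
            u,v=p["position"]; z=d[int(round(v)),int(round(u))]
            print(c,l,round(p["conf"],2),u,v,at_depth(c,(u,v),z))
print(ctrl.get_obs())
E
```

```text
side [ 460.  -752.   813.3]
side splitter_hub 0.56 247.5 210.5 [500.3 169.3 211. ]
side press_crank 0.59 334.0 367.4 [ 578.9 -266.   219.7]
top [536.5   6.1 906.2]
top splitter_hub 0.67 212.3 299.7 [498.9 172.1 214.1]
top press_crank 0.94 485.1 243.7 [ 577.5 -248.4  231.2]
{'t': 0.4, 'qpos': array([ 1.3,  0.4,  1.6,  0. ,  1.1, -0. ]), 'qvel': array([-0., -0., -0., -0.,  0.,  0.]), 'joint_torque': array([  0. , -54.4, -27.4,   0.1,   0. ,  -0. ]), 'ee_pos': array([153.9, 605.7, 404.5]), 'orientation': array([-0.4, -3.1,  0. ]), 'ft_force': array([-0. ,  0.5, -0.3]), 'moment': array([-0.,  0., -0.]), 'width': 87.98487359113076}
```

```bash
cd pics; python3 -c "
import cv2,numpy as np
a=cv2.imread('side0.png');b=cv2.imread('top0.png')
cv2.imwrite('both0.png',np.hstack([cv2.resize(a[100:340,100:420],(400,300)),cv2.resize(b[180:420,60:380],(400,300))]))"
```

```text
(no output)
```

View pics/top0.png

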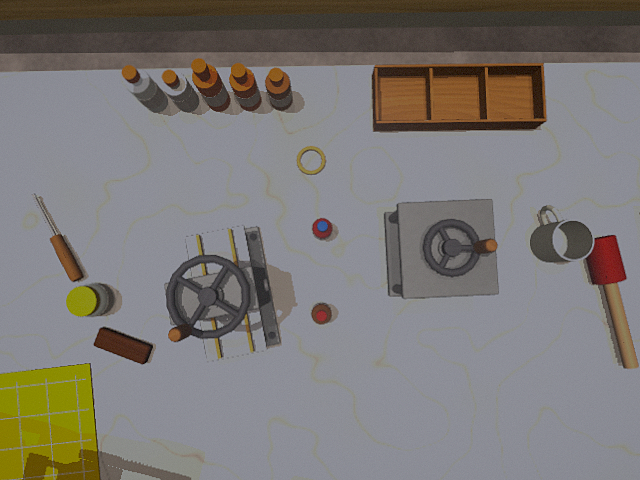

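View pics/both0.png

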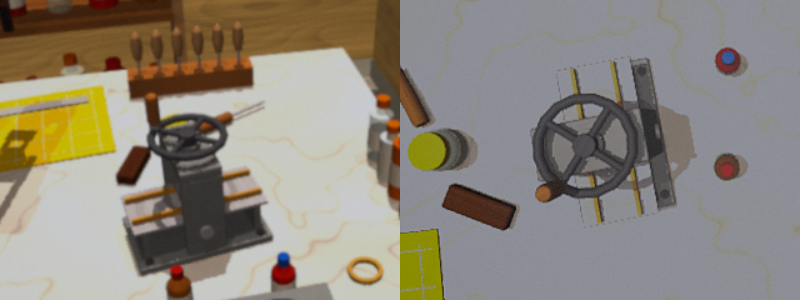

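The top view shows the splitter wheel at about (208,296), its crank at (176,334) on the near-left side, and the press at (452,247) with its crank at (487,246). The side crop agrees. Next I'll refine the hub and crank using depth.

Run:
```python
from h import *
from scipy.optimize import least_squares
from scipy.spatial.transform import Rotation as Ro
np.set_printoptions(precision=1,suppress=True)
o=ctrl.get_obs(); print(Ro.from_rotvec(o["orientation"]).as_matrix())
for c,b in(("top",(130,230,270,360)),("side",(190,150,290,240))):
    im,d=optics.get_image(c)
    P=np.array([at_depth(c,(u,v),d[v,u]) for v in range(b[1],b[3]) for u in range(b[0],b[2]) if d[v,u]>0])
    near=P[np.hypot(*(P[:,:2]-[499,171]).T)<95]
    rim=near[(near[:,2]>195)&(near[:,2]<228)]
    r=np.hypot(*(rim[:,:2]-[499,171]).T); rim=rim[(r>48)&(r<75)]
    f=least_squares(lambda p:np.hypot(*(rim[:,:2]-p[:2]).T)-p[2],[499,171,60],loss="soft_l1")
    print(c,"rim fit",f.x,len(rim),"z pct",np.percentile(rim[:,2],[5,50,90,97]))
    h=near[near[:,2]>240]; print(" handle",len(h),h.mean(0),h.min(0),h.max(0))
    t=h[h[:,2]>h[:,2].max()-5]; print(" handletop",len(t),t.mean(0),np.ptp(t,axis=0))
```

```text
[[-1.   0.2 -0. ]
 [ 0.2  1.  -0. ]
 [ 0.  -0.  -1. ]]Traceback (most recent call last):
  File "<stdin>", line 8, in <module>
  File "h.py", line 9, in at_depth
    def at_depth(cam,uv,z): o,r=ray(cam,uv); return o+r*z
                                ~~~^^^^^^^^
  File "h.py", line 4, in ray
    i=optics.camera_info(cam);K=np.array(i["K"]);k1=i["k1"]
ValueError: time passes only in moves, steps and waits
```

```bash
sed -i 's/^def ray/from functools import lru_cache\n@lru_cache\ndef info(c): return optics.camera_info(c)\ndef ray/; s/i=optics.camera_info(cam)/i=info(cam)/' h.py
python3 - <<'E'
from h import *
from scipy.optimize import least_squares
from scipy.spatial.transform import Rotation as Ro
np.set_printoptions(precision=3,suppress=True)
o=ctrl.get_obs(); print(o["t"],Ro.from_rotvec(o["orientation"]).as_matrix())
np.set_printoptions(precision=1,suppress=True)
for c,b in(("top",(130,230,270,360)),("side",(190,150,290,240))):
    im,d=optics.get_image(c)
    P=np.array([at_depth(c,(u,v),d[v,u]) for v in range(b[1],b[3]) for u in range(b[0],b[2]) if d[v,u]>0])
    near=P[np.hypot(*(P[:,:2]-[499,171]).T)<95]
    rim=near[(near[:,2]>195)&(near[:,2]<228)]
    r=np.hypot(*(rim[:,:2]-[499,171]).T); rim=rim[(r>48)&(r<75)]
    f=least_squares(lambda p:np.hypot(*(rim[:,:2]-p[:2]).T)-p[2],[499,171,60],loss="soft_l1")
    print(c,"rim fit",f.x,len(rim),"z pct",np.percentile(rim[:,2],[5,50,90,97]))
    h=near[near[:,2]>240]; print(" handle",len(h),h.mean(0),h.min(0),h.max(0))
    t=h[h[:,2]>h[:,2].max()-5]; print(" handletop",len(t),t.mean(0),np.ptp(t,axis=0))
E
```

```text
0.45 [[-0.969  0.246  0.   ]
 [ 0.246  0.969 -0.   ]
 [-0.    -0.    -1.   ]]
top rim fit [503.4 178.2  59.2] 1853 z pct [207.3 211.3 213.3 214.3]
 handle 249 [454.9 209.7 264.1] [443.9 201.6 240.1] [463.8 221.9 273.3]
 handletop 135 [453.9 212.8 270.7] [18.3 18.2  4.7]
side rim fit [504.6 176.9  59.3] 938 z pct [204.7 211.5 214.7 221.3]
 handle 179 [453.8 206.9 258.1] [442.8 200.2 240.1] [464.8 220.8 271.9]
 handletop 49 [453.5 210.2 270. ] [20.  18.1  5. ]
```

>>> send_rows:
  rows:
    - {"offset":[0,0,-0.04],"twist":[0,0,0]}
    - {"offset":[0,0,-0.035],"twist":[0,0,0]}
    - {"offset":[-0.03,-0.024,0],"twist":[0,0,0]}
    - {"offset":[-0.03,-0.024,0],"twist":[0,0,0]}
    - {"offset":[-0.03,-0.024,0],"twist":[0,0,0]}
  gripper: 0.07

```text
t: 0.97
ee_pos: [221.7, 516.1, 482.0]
orientation: [-0.377, -3.119, -0.001]
ft_force: [1.2, -0.5, -0.8]
width: 70.0
```

>>> send_rows:
  rows:
    - {"offset":[-0.03,-0.024,0],"twist":[0,0,0]}
    - {"offset":[-0.03,-0.024,0],"twist":[0,0,0]}
    - {"offset":[-0.03,-0.024,0],"twist":[0,0,0]}
    - {"offset":[-0.03,-0.024,0],"twist":[0,0,0]}
    - {"offset":[-0.03,-0.024,0],"twist":[0,0,0]}

```text
t: 1.38
ee_pos: [341.9, 356.5, 483.7]
orientation: [0.371, 3.117, 0.007]
ft_force: [0.2, -0.0, 0.1]
width: 69.8
```

>>> send_rows:
  rows:
    - {"offset":[-0.03,-0.024,0],"twist":[0,0,0]}
    - {"offset":[-0.03,-0.024,0],"twist":[0,0,0]}
    - {"offset":[-0.03,-0.024,0],"twist":[0,0,0]}
    - {"offset":[-0.03,-0.024,0],"twist":[0,0,0]}
    - {"offset":[-0.025,-0.02,0],"twist":[0,0,0]}

```text
t: 1.8
ee_pos: [459.5, 200.4, 485.2]
orientation: [0.37, 3.114, 0.011]
ft_force: [0.6, 0.7, -0.2]
width: 70.0
```

>>> send_rows:
  rows:
    - {"offset":[0.008,0.009,0],"twist":[0,0,0]}
    - {"offset":[0,0,0],"twist":[0,0,0]}
    - {"offset":[0,0,0.025],"twist":[0,0,0]}
    - {"offset":[0,0,0.025],"twist":[0,0,0]}
    - {"offset":[0,0,0.023],"twist":[0,0,0]}

```text
t: 2.22
ee_pos: [459.9, 206.7, 416.4]
orientation: [0.383, 3.099, 0.02]
ft_force: [-0.2, 0.0, 0.1]
width: 70.2
```

Run:
```python
from h import *
im,d=optics.get_image("side"); cv2.imwrite("pics/s1.png",cv2.resize(im[110:290,140:380],(800,600)))
o=ctrl.get_obs();print(o["ee_pos"],o["orientation"])
```

```text
[458.44693585 206.21481783 411.91102356] [0.38366808 3.10515279 0.01390065]
```

View pics/s1.png

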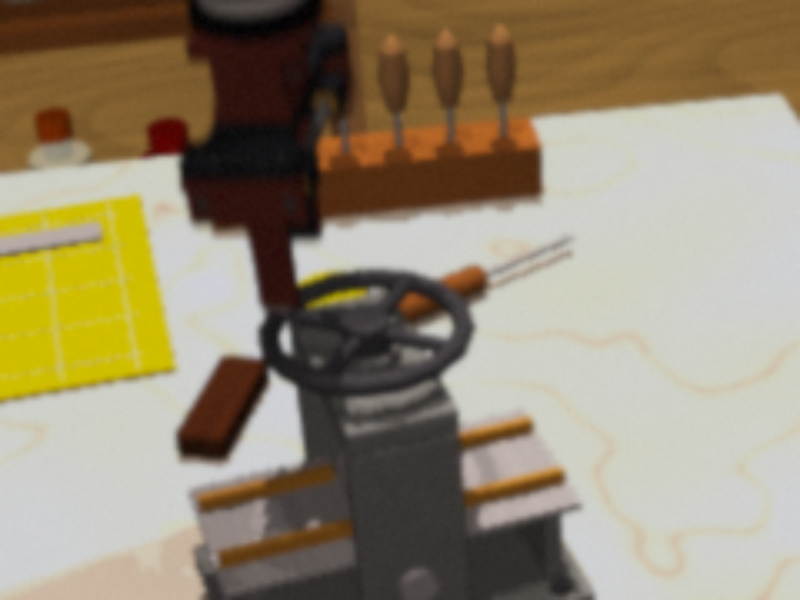

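The finger covers the handle in this view at (275,290), and nothing is touching. I'll correct the few mm of offset and the slight tilt, then close.

>>> send_rows:
  rows:
    - {"offset":[0.0055,0.0035,0],"twist":[0.6,0.65,0]}
    - {"offset":[0,0,0.002],"twist":[0,0,0]}
    - {"offset":[0,0,0],"twist":[0,0,0]}
    - {"offset":[0,0,0],"twist":[0,0,0]}
    - {"offset":[0,0,0],"twist":[0,0,0]}

```text
t: 2.68
ee_pos: [452.4, 213.9, 411.6]
orientation: [-0.377, -3.117, 0.002]
ft_force: [-0.3, 0.6, 0.3]
width: 70.0
```

```bash
cat > plan.py <<'E'
# usage: plan.py hx hy radius step_deg  -> tool-frame rows along the circle (clockwise seen from above = decreasing angle)
import sys
from h import *
from scipy.spatial.transform import Rotation as Ro
np.set_printoptions(precision=2,suppress=True)
hx,hy,r,st=map(float,sys.argv[1:5]); z=float(sys.argv[5]) if len(sys.argv)>5 else 410
o=ctrl.get_obs();R=Ro.from_rotvec(o["orientation"]);p=np.array(o["ee_pos"]);g=p+163*R.as_matrix()[:,2]
a=np.arctan2(g[1]-hy,g[0]-hx)
print("t",o["t"],"tcp",p,"grasp",g,"rad",np.hypot(g[0]-hx,g[1]-hy),"ang",np.degrees(a),"F",np.array(o["ft_force"]),"w",o["width"])
R0=Ro.from_matrix(np.array([[-.969,.246,0],[.246,.969,0],[0,0,-1]]))
print("twist fix deg",np.degrees((R.inv()*R0).as_rotvec()))
q=p.copy()
for k in range(1,6):
    b=a-np.radians(st)*k; t=np.array([hx+r*np.cos(b),hy+r*np.sin(b),z])
    print((R0.inv().apply(t-q)/1000).round(4)); q=t
E
python3 plan.py 504 177.5 60 15
```

```text
t 2.6833 tcp [452.44 213.94 411.6 ] grasp [452.12 213.73 248.6 ] rad 63.27661387061831 ang 145.07313466402272 F [-0.27  0.6   0.26] w 70.03892005141162
twist fix deg [-0.1  -0.09  0.45]
[-0.01  0.01  0.  ]
[-0.01  0.01  0.  ]
[-0.01  0.01  0.  ]
[-0.01  0.    0.  ]
[-0.02  0.    0.  ]
```

>>> send_rows:
  rows:
    - {"offset":[-0.002,-0.002,0.001],"twist":[0,0,0]}
    - {"offset":[0,0,0],"twist":[0,0,0]}
    - {"offset":[0,0,0],"twist":[0,0,0]}
    - {"offset":[0,0,0],"twist":[0,0,0]}
    - {"offset":[0,0,0],"twist":[0,0,0]}
  gripper: 0.0

```text
t: 3.1
ee_pos: [454.7, 211.5, 413.4]
orientation: [0.377, 3.116, 0.002]
ft_force: [-0.0, 0.2, -0.2]
width: 40.0
```

```bash
sed -i 's/precision=2/precision=4/' plan.py; python3 plan.py 504 177.5 60 12
```

```text
t 3.1 tcp [454.7163 211.507  413.3817] grasp [455.2303 211.6398 250.3825] rad 59.531584945006585 ang 145.00720062099424 F [-0.0002  0.1825 -0.1913] w 39.99235441522887
twist fix deg [0.089 0.164 0.458]
[-0.0057  0.0116  0.0034]
[-0.0079  0.0098  0.    ]
[-0.0097  0.0079  0.    ]
[-0.0112  0.0057  0.    ]
[-0.0121  0.0033  0.    ]
```

>>> send_rows:
  rows:
    - {"offset":[0,0,0.003],"twist":[0,0,0]}
    - {"offset":[0,0,0],"twist":[0,0,0]}
    - {"offset":[0,0,0],"twist":[0,0,0]}
    - {"offset":[0,0,0],"twist":[0,0,0]}
    - {"offset":[0,0,0],"twist":[0,0,0]}

```text
t: 3.52
ee_pos: [454.9, 211.5, 410.4]
orientation: [0.378, 3.116, 0.003]
ft_force: [0.1, 0.7, 1.2]
width: 21.0
```

```bash
python3 plan.py 504 177.5 60 12
```

```text
t 3.5167 tcp [454.91   211.4508 410.3539] grasp [455.4557 211.6638 247.355 ] rad 59.36084255810437 ang 144.86343033724765 F [0.0997 0.6766 1.1905] w 21.02911887611591
twist fix deg [0.1192 0.168  0.4229]
[-0.0056  0.0118  0.0004]
[-0.0079  0.0098  0.    ]
[-0.0097  0.0079  0.    ]
[-0.0112  0.0057  0.    ]
[-0.0121  0.0033  0.    ]
```

>>> send_rows:
  rows:
    - {"offset":[-0.006,0.0115,0],"twist":[0,0,0]}
    - {"offset":[-0.008,0.01,0],"twist":[0,0,0]}
    - {"offset":[-0.0097,0.008,0],"twist":[0,0,0]}
    - {"offset":[-0.011,0.0057,0],"twist":[0,0,0]}
    - {"offset":[-0.012,0.0033,0],"twist":[0,0,0]}

```text
t: 3.93
ee_pos: [506.7, 240.2, 410.3]
orientation: [-0.378, -3.11, -0.005]
ft_force: [-2.3, 0.6, 3.0]
width: 21.5
```

```bash
python3 plan.py 504 177.5 60 18
```

```text
t 3.9333 tcp [506.7117 240.1652 410.2943] grasp [505.4411 240.835  247.3006] rad 63.35135644347888 ang 88.69650189581269 F [-2.2714  0.602   3.0437] w 21.493428423321916
twist fix deg [ 0.1199 -0.4904  0.3765]
[-0.0181 -0.0016  0.0003]
[-0.0182 -0.0046  0.    ]
[-0.0159 -0.01    0.    ]
[-0.0121 -0.0144  0.    ]
[-0.007  -0.0174  0.    ]
```

>>> send_rows:
  rows:
    - {"offset":[-0.018,-0.001,0],"twist":[0,0,0]}
    - {"offset":[-0.018,-0.0045,0],"twist":[0,0,0]}
    - {"offset":[-0.016,-0.0095,0],"twist":[0,0,0]}
    - {"offset":[-0.012,-0.014,0],"twist":[0,0,0]}
    - {"offset":[-0.007,-0.0175,0],"twist":[0,0,0]}

```text
t: 4.35
ee_pos: [568.1, 183.3, 410.3]
orientation: [-0.369, -3.111, -0.018]
ft_force: [-3.9, 3.3, 4.0]
width: 21.6
```

```bash
python3 plan.py 504.5 178.5 60.5 18
```

```text
t 4.35 tcp [568.129  183.2623 410.2805] grasp [567.0064 185.2364 247.2963] rad 62.86834421070341 ang 6.151069590653078 F [-3.9004  3.333   3.9575] w 21.574953595024546
twist fix deg [ 0.5789 -0.5497  0.7025]
[ 0.0001 -0.0177  0.0003]
[ 0.0022 -0.0188  0.    ]
[ 0.0079 -0.0172  0.    ]
[ 0.0128 -0.0139  0.    ]
[ 0.0165 -0.0093  0.    ]
```

>>> send_rows:
  rows:
    - {"offset":[0,-0.0177,0],"twist":[0.3,-0.3,0.3]}
    - {"offset":[0.0022,-0.0188,0],"twist":[0.3,-0.3,0.3]}
    - {"offset":[0.008,-0.017,0],"twist":[0,0,0]}
    - {"offset":[0.013,-0.014,0],"twist":[0,0,0]}
    - {"offset":[0.0165,-0.0093,0],"twist":[0,0,0]}

```text
t: 4.77
ee_pos: [509.3, 118.2, 410.3]
orientation: [-0.398, -3.113, -0.019]
ft_force: [1.5, 25.5, -2.5]
width: 21.6
```

```bash
python3 plan.py 504.5 178.5 60.5 18
```

```text
t 4.7667 tcp [509.2951 118.1638 410.3181] grasp [509.0278 120.2261 247.3314] rad 58.44955208218189 ang -85.55714270362442 F [ 1.498  25.4833 -2.5062] w 21.599553243314727
twist fix deg [ 0.6787 -0.2714 -0.3302]
[ 0.0188 -0.0032  0.0003]
[0.0187 0.0027 0.    ]
[0.017  0.0084 0.    ]
[0.0135 0.0132 0.    ]
[0.0088 0.0168 0.    ]
```

```bash
python3 plan.py 506 180.3 60 18
```

```text
t 4.7667 tcp [509.2951 118.1638 410.3181] grasp [509.0278 120.2261 247.3314] rad 60.15016947715513 ang -87.11467922236264 F [ 1.498  25.4833 -2.5062] w 21.599553243314727
twist fix deg [ 0.6787 -0.2714 -0.3302]
[ 0.0194 -0.0006  0.0003]
[0.0185 0.0032 0.    ]
[0.0166 0.0088 0.    ]
[0.0131 0.0135 0.    ]
[0.0083 0.0169 0.    ]
```

>>> send_rows:
  rows:
    - {"offset":[0.0194,0.0,0],"twist":[0.3,0,-0.2]}
    - {"offset":[0.0185,0.0035,0],"twist":[0.3,0,-0.2]}
    - {"offset":[0.0165,0.009,0],"twist":[0,0,0]}
    - {"offset":[0.013,0.0135,0],"twist":[0,0,0]}
    - {"offset":[0.0083,0.017,0],"twist":[0,0,0]}

```text
t: 5.18
ee_pos: [443.9, 177.5, 410.5]
orientation: [0.397, 3.102, 0.015]
ft_force: [17.0, -2.6, -13.5]
width: 21.5
```

```bash
python3 plan.py 506 180.3 60 18
```

```text
t 5.1833 tcp [443.9314 177.5062 410.5341] grasp [446.4016 178.7239 247.5574] rad 59.6192300034338 ang -178.48510632019585 F [ 16.9813  -2.6076 -13.5357] w 21.48657991007904
twist fix deg [ 0.6307  0.7344 -0.3404]
[0.0005 0.0203 0.0005]
[-0.0037  0.0184  0.    ]
[-0.0092  0.0164  0.    ]
[-0.0138  0.0127  0.    ]
[-0.017   0.0079  0.    ]
```

>>> send_rows:
  rows:
    - {"offset":[0.0,0.018,0.0005],"twist":[0.3,0.35,0]}
    - {"offset":[-0.0035,0.0163,0],"twist":[0.3,0.35,0]}
    - {"offset":[-0.008,0.0146,0],"twist":[0,0,0]}
    - {"offset":[-0.0118,0.0118,0],"twist":[0,0,0]}
    - {"offset":[-0.0148,0.008,0],"twist":[0,0,0]}

```text
t: 5.6
ee_pos: [491.3, 238.0, 410.3]
orientation: [-0.398, -3.107, 0.0]
ft_force: [-5.8, 7.9, 4.3]
width: 21.3
```

```bash
sed -i 's/range(1,6)/range(1,11)/' plan.py; python3 plan.py 506 180.3 60 5
```

```text
t 5.6 tcp [491.3474 237.9799 410.3379] grasp [489.8487 238.1575 247.3448] rad 60.06959501941596 ang 105.59741858047548 F [-5.8192  7.9484  4.2592] w 21.335985069301802
twist fix deg [-0.0707 -0.5258 -0.3549]
[-0.0032  0.0021  0.0003]
[-0.0048  0.002   0.    ]
[-0.005   0.0016  0.    ]
[-0.0051  0.0011  0.    ]
[-0.0052  0.0007  0.    ]
[-0.0052  0.0002  0.    ]
[-0.0052 -0.0002  0.    ]
[-0.0052 -0.0007  0.    ]
[-0.0051 -0.0011  0.    ]
[-0.005  -0.0016  0.    ]
```

>>> send_rows:
  rows:
    - {"offset":[-0.0035,0.002,0.0],"twist":[0,-0.5,0]}
    - {"offset":[-0.005,0.002,0],"twist":[0,0,0]}
    - {"offset":[-0.005,0.0016,0],"twist":[0,0,0]}
    - {"offset":[-0.005,0.0011,0],"twist":[0,0,0]}
    - {"offset":[-0.0052,0.0007,0],"twist":[0,0,0]}

```text
t: 6.02
ee_pos: [515.9, 240.2, 410.4]
orientation: [-0.399, -3.114, 0.0]
ft_force: [-1.4, 3.3, 1.8]
width: 21.3
```

```bash
python3 plan.py 506 180.3 60 5
```

```text
t 6.0167 tcp [515.9039 240.1761 410.3789] grasp [515.5796 240.1914 247.3792] rad 60.65269096380048 ang 80.91256061268056 F [-1.42    3.3104  1.8495] w 21.340093247965427
twist fix deg [-0.0232 -0.1117 -0.3442]
[-0.005  -0.0005  0.0004]
[-0.0052 -0.0002  0.    ]
[-0.0052 -0.0007  0.    ]
[-0.0051 -0.0011  0.    ]
[-0.005  -0.0016  0.    ]
[-0.0048 -0.002   0.    ]
[-0.0046 -0.0024  0.    ]
[-0.0044 -0.0028  0.    ]
[-0.0042 -0.0032  0.    ]
[-0.0039 -0.0035  0.    ]
```

>>> send_rows:
  rows:
    - {"offset":[-0.005,-0.0005,0.0],"twist":[0,0,0]}
    - {"offset":[-0.0052,-0.0002,0],"twist":[0,0,0]}
    - {"offset":[-0.0052,-0.0007,0],"twist":[0,0,0]}
    - {"offset":[-0.005,-0.0011,0],"twist":[0,0,0]}
    - {"offset":[-0.005,-0.0016,0],"twist":[0,0,0]}

```text
t: 6.43
ee_pos: [541.6, 229.3, 410.4]
orientation: [-0.401, -3.116, -0.005]
ft_force: [-0.7, 2.7, 2.7]
width: 21.6
```

>>> send_rows:
  rows:
    - {"offset":[-0.0048,-0.002,0.0],"twist":[0,0,0]}
    - {"offset":[-0.0046,-0.0024,0],"twist":[0,0,0]}
    - {"offset":[-0.0044,-0.0028,0],"twist":[0,0,0]}
    - {"offset":[-0.0042,-0.0032,0],"twist":[0,0,0]}
    - {"offset":[-0.004,-0.0035,0],"twist":[0,0,0]}

```text
t: 6.85
ee_pos: [561.2, 207.1, 410.4]
orientation: [-0.401, -3.114, -0.001]
ft_force: [-3.1, 0.8, 4.0]
width: 21.0
```

```bash
python3 plan.py 506 180.3 60 5
```

```text
t 6.85 tcp [561.2011 207.1041 410.3523] grasp [560.9392 207.2479 247.3525] rad 61.192313027003784 ang 26.12814226766922 F [-3.1114  0.8182  4.007 ] w 21.04174840435173
twist fix deg [ 0.0259 -0.1018 -0.4323]
[-0.002  -0.0048  0.0004]
[-0.0028 -0.0044  0.    ]
[-0.0024 -0.0046  0.    ]
[-0.002  -0.0048  0.    ]
[-0.0016 -0.005   0.    ]
[-0.0012 -0.0051  0.    ]
[-0.0007 -0.0052  0.    ]
[-0.0003 -0.0052  0.    ]
[ 0.0002 -0.0052  0.    ]
[ 0.0006 -0.0052  0.    ]
```

>>> send_rows:
  rows:
    - {"offset":[-0.002,-0.0048,0.0],"twist":[0,0,0]}
    - {"offset":[-0.0028,-0.0044,0],"twist":[0,0,0]}
    - {"offset":[-0.0024,-0.0046,0],"twist":[0,0,0]}
    - {"offset":[-0.002,-0.0048,0],"twist":[0,0,0]}
    - {"offset":[-0.0016,-0.005,0],"twist":[0,0,0]}

```text
t: 7.27
ee_pos: [566.3, 186.2, 410.4]
orientation: [-0.41, -3.111, -0.039]
ft_force: [-1.6, 31.5, -3.8]
width: 21.2
```

>>> send_rows:
  rows:
    - {"offset":[-0.0012,-0.0051,0.0],"twist":[0,0,0]}
    - {"offset":[-0.0007,-0.0052,0],"twist":[0,0,0]}
    - {"offset":[-0.0003,-0.0052,0],"twist":[0,0,0]}
    - {"offset":[0.0002,-0.0052,0],"twist":[0,0,0]}
    - {"offset":[0.0006,-0.0052,0],"twist":[0,0,0]}

```text
t: 7.68
ee_pos: [563.3, 178.1, 409.8]
orientation: [0.411, 3.106, 0.116]
ft_force: [8.7, 27.8, -9.8]
width: 21.8
```

```bash
python3 plan.py 506 180.3 60 5
```

```text
t 7.6833 tcp [563.3083 178.1317 409.8305] grasp [565.9854 189.9211 247.2794] rad 60.75210945708218 ang 9.112070233474537 F [ 8.6851 27.8104 -9.7939] w 21.79580583140278
twist fix deg [ 4.2512 -0.1393 -0.8508]
[-0.0009  0.0069 -0.0002]
[-0.0014 -0.005   0.    ]
[-0.001  -0.0051  0.    ]
[-0.0005 -0.0052  0.    ]
[-0.0001 -0.0052  0.    ]
[ 0.0004 -0.0052  0.    ]
[ 0.0008 -0.0052  0.    ]
[ 0.0013 -0.0051  0.    ]
[ 0.0017 -0.0049  0.    ]
[ 0.0021 -0.0048  0.    ]
```

The stop was reached at about 495° of turning: the handle held at 9° with a 28–31 N reaction and the tool tilted. I'll straighten the tool first, then measure.

>>> send_rows:
  rows:
    - {"offset":[0,0.004,0.0],"twist":[1.4,0,-0.3]}
    - {"offset":[0,0.004,0],"twist":[1.4,0,-0.3]}
    - {"offset":[0,0.004,0],"twist":[1.4,0,-0.3]}
    - {"offset":[0,0,0],"twist":[0,0,0]}
    - {"offset":[0,0,0],"twist":[0,0,0]}

```text
t: 8.1
ee_pos: [566.7, 191.4, 410.2]
orientation: [-0.384, -3.117, -0.0]
ft_force: [-0.9, 2.0, 1.8]
width: 21.2
```

```bash
python3 plan.py 506 180.3 60 -5
python3 - <<'E'
from h import *
for c in("top","side"):
    im,d=optics.get_image(c); cv2.imwrite(f"pics/{c}2.png",im)
a=cv2.imread("pics/top2.png")[220:370,120:320];b=cv2.imread("pics/side2.png")[110:260,160:360]
cv2.imwrite("pics/b2.png",np.hstack([cv2.resize(x,(400,300)) for x in(a,b)]))
E
```

```text
t 8.1 tcp [566.6612 191.4452 410.2243] grasp [566.4708 191.5123 247.2244] rad 61.50150294040467 ang 10.50429376251025 F [-0.8573  1.9577  1.833 ] w 21.156766755213262
twist fix deg [ 0.0065 -0.0707  0.2145]
[0.004  0.004  0.0002]
[0.0028 0.0044 0.    ]
[0.0032 0.0042 0.    ]
[0.0035 0.0039 0.    ]
[0.0038 0.0036 0.    ]
[0.0041 0.0032 0.    ]
[0.0044 0.0028 0.    ]
[0.0046 0.0024 0.    ]
[0.0048 0.002  0.    ]
[0.005  0.0016 0.    ]
```

View pics/b2.png

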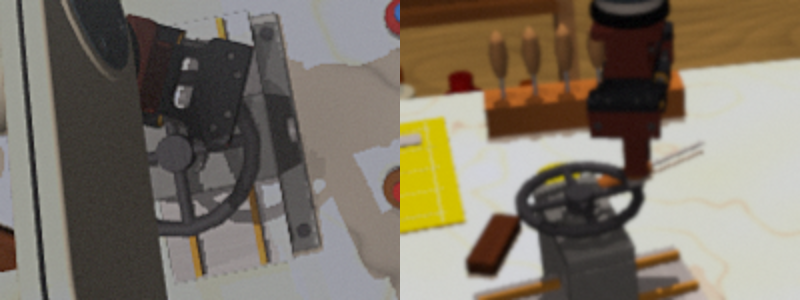

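The handle is at the far side of the wheel, at about (200,95) in the top crop and (635,185) in the side crop, still gripped. This matches an angle of about 10°. Now I'll back off 90°.

```bash
python3 plan.py 506 180.3 60 -9
```

```text
t 8.2 tcp [566.6281 191.3203 410.2098] grasp [566.4591 191.4923 247.21  ] rad 61.486319936461534 ang 10.488014189266018 F [-0.9777  3.2769  1.3459] w 21.437636110229015
twist fix deg [ 0.0441 -0.0724  0.181 ]
[0.0062 0.0077 0.0002]
[0.0058 0.0074 0.    ]
[0.0069 0.0064 0.    ]
[0.0078 0.0052 0.    ]
[0.0085 0.0039 0.    ]
[0.0091 0.0026 0.    ]
[0.0093 0.0011 0.    ]
[ 0.0094 -0.0004  0.    ]
[ 0.0092 -0.0018  0.    ]
[ 0.0088 -0.0033  0.    ]
```

>>> send_rows:
  rows:
    - {"offset":[0.006,0.0077,0],"twist":[0,0,0]}
    - {"offset":[0.0058,0.0074,0],"twist":[0,0,0]}
    - {"offset":[0.0069,0.0064,0],"twist":[0,0,0]}
    - {"offset":[0.0078,0.0052,0],"twist":[0,0,0]}
    - {"offset":[0.0085,0.004,0],"twist":[0,0,0]}

```text
t: 8.62
ee_pos: [542.3, 228.3, 410.3]
orientation: [0.391, 3.108, 0.003]
ft_force: [2.6, 0.2, 0.4]
width: 21.5
```

```bash
python3 plan.py 506 180.3 60 -8
```

```text
t 8.6167 tcp [542.2887 228.3251 410.259 ] grasp [543.8256 228.443  247.2663] rad 61.22521997967411 ang 51.84357608891145 F [2.6023 0.2082 0.4087] w 21.523908079353568
twist fix deg [ 0.1736  0.5133 -0.1041]
[0.0069 0.0022 0.0003]
[0.0082 0.0017 0.    ]
[0.0084 0.0006 0.    ]
[ 0.0083 -0.0006  0.    ]
[ 0.0082 -0.0018  0.    ]
[ 0.0079 -0.0029  0.    ]
[ 0.0074 -0.0039  0.    ]
[ 0.0068 -0.0049  0.    ]
[ 0.006  -0.0058  0.    ]
[ 0.0051 -0.0066  0.    ]
```

>>> send_rows:
  rows:
    - {"offset":[0.007,0.0022,0],"twist":[0,0.5,0]}
    - {"offset":[0.0082,0.0017,0],"twist":[0,0,0]}
    - {"offset":[0.0084,0.0006,0],"twist":[0,0,0]}
    - {"offset":[0.0083,-0.0006,0],"twist":[0,0,0]}
    - {"offset":[0.0082,-0.0018,0],"twist":[0,0,0]}

```text
t: 9.03
ee_pos: [499.0, 241.0, 410.2]
orientation: [-0.388, -3.117, 0.004]
ft_force: [4.2, -8.3, 1.9]
width: 21.4
```

```bash
python3 plan.py 506 180.3 60 -3
```

```text
t 9.0333 tcp [498.9953 240.9695 410.1715] grasp [498.8245 240.5472 247.1722] rad 60.67296947221338 ang 96.7919947250133 F [ 4.2257 -8.2718  1.9258] w 21.394669318168333
twist fix deg [-0.1587 -0.0217  0.0522]
[ 0.0027 -0.0023  0.0002]
[ 0.0028 -0.0014  0.    ]
[ 0.0028 -0.0015  0.    ]
[ 0.0027 -0.0016  0.    ]
[ 0.0026 -0.0018  0.    ]
[ 0.0025 -0.0019  0.    ]
[ 0.0024 -0.002   0.    ]
[ 0.0023 -0.0022  0.    ]
[ 0.0022 -0.0023  0.    ]
[ 0.002  -0.0024  0.    ]
```

>>> send_rows:
  rows:
    - {"offset":[0.0025,-0.002,0],"twist":[0,0,0]}
    - {"offset":[0,0,0],"twist":[0,0,0]}
    - {"offset":[0,0,0],"twist":[0,0,0]}
    - {"offset":[0,0,0],"twist":[0,0,0]}
    - {"offset":[0,0,0],"twist":[0,0,0]}

```text
t: 9.45
ee_pos: [492.5, 239.5, 410.2]
orientation: [-0.387, -3.116, 0.005]
ft_force: [1.8, -1.0, 1.2]
width: 20.8
```

```bash
python3 plan.py 506 180.3 60 -3|head -2
```

```text
t 9.45 tcp [492.5403 239.4619 410.1565] grasp [492.1269 239.0095 247.1577] rad 60.326365360607994 ang 103.29516426583194 F [ 1.7609 -0.9929  1.2243] w 20.791198640441984
twist fix deg [-0.1898 -0.1019  0.0964]
```

>>> send_rows:
  rows:
    - {"offset":[-0.003,0.0015,0],"twist":[0,0,0]}
    - {"offset":[0,0,0],"twist":[0,0,0]}
    - {"offset":[0,0,0],"twist":[0,0,0]}
    - {"offset":[0,0,0],"twist":[0,0,0]}
    - {"offset":[0,0,0],"twist":[0,0,0]}

```text
t: 9.87
ee_pos: [496.3, 240.2, 410.1]
orientation: [-0.388, -3.113, 0.006]
ft_force: [-0.3, -1.1, 2.5]
width: 21.1
```

```bash
python3 plan.py 506 180.3 60 -3|head -2
```

```text
t 9.8667 tcp [496.2594 240.2356 410.1442] grasp [495.3914 239.7548 247.1472] rad 60.39380701873008 ang 100.11693495076968 F [-0.2549 -1.0969  2.5061] w 21.05837179582937
twist fix deg [-0.2388 -0.2542  0.0446]
```

Nominal angle is now 100.1°. I'll open, wait until the fingers are clear, then lift straight up.

>>> send_rows:
  rows:
    - {"offset":[0,0,0],"twist":[0,0,0]}
    - {"offset":[0,0,0],"twist":[0,0,0]}
    - {"offset":[0,0,0],"twist":[0,0,0]}
    - {"offset":[0,0,0],"twist":[0,0,0]}
    - {"offset":[0,0,0],"twist":[0,0,0]}
  gripper: 0.07

```text
t: 10.28
ee_pos: [495.8, 240.3, 409.0]
orientation: [-0.387, -3.11, 0.007]
ft_force: [-0.2, -0.7, 0.4]
width: 51.3
```

>>> send_rows:
  rows:
    - {"offset":[0,0,0],"twist":[0,0,0]}
    - {"offset":[0,0,0],"twist":[0,0,0]}
    - {"offset":[0,0,-0.02],"twist":[0,0,0]}
    - {"offset":[0,0,-0.03],"twist":[0,0,0]}
    - {"offset":[0,0,-0.035],"twist":[0,0,0]}

```text
t: 10.7
ee_pos: [494.8, 240.0, 488.2]
orientation: [-0.385, -3.096, 0.02]
ft_force: [0.5, 0.4, -0.2]
width: 70.2
```

>>> send_rows:
  rows:
    - {"offset":[0.025,0.03,-0.01],"twist":[0,0,0]}
    - {"offset":[0.025,0.03,0],"twist":[0,0,0]}
    - {"offset":[0.025,0.03,0],"twist":[0,0,0]}
    - {"offset":[0.025,0.03,0],"twist":[0,0,0]}
    - {"offset":[0.025,0.03,0],"twist":[0,0,0]}

```text
t: 11.12
ee_pos: [413.1, 417.1, 509.2]
orientation: [-0.407, -3.108, 0.006]
ft_force: [0.6, 0.1, 0.7]
width: 70.0
```

>>> send_rows:
  rows:
    - {"offset":[0.025,0.03,0],"twist":[0,0,0]}
    - {"offset":[0.025,0.03,0],"twist":[0,0,0]}
    - {"offset":[0.025,0.03,0],"twist":[0,0,0]}
    - {"offset":[0.025,0.03,0],"twist":[0,0,0]}
    - {"offset":[0,0,0],"twist":[0,0,0]}

```text
t: 11.53
ee_pos: [339.4, 570.0, 509.8]
orientation: [-0.401, -3.108, 0.001]
ft_force: [-0.5, -1.1, -0.4]
width: 69.8
```

Run:
```python
from h import *
from scipy.optimize import least_squares
np.set_printoptions(precision=1,suppress=True)
for c,b in(("top",(130,230,270,360)),("side",(190,150,290,240))):
    im,d=optics.get_image(c); cv2.imwrite(f"pics/{c}3.png",im)
    P=np.array([at_depth(c,(u,v),d[v,u]) for v in range(b[1],b[3]) for u in range(b[0],b[2]) if d[v,u]>0])
    near=P[np.hypot(*(P[:,:2]-[504,178]).T)<95]
    rim=near[(near[:,2]>195)&(near[:,2]<228)]
    r=np.hypot(*(rim[:,:2]-[504,178]).T); rim=rim[(r>48)&(r<75)]
    f=least_squares(lambda p:np.hypot(*(rim[:,:2]-p[:2]).T)-p[2],[504,178,60],loss="soft_l1")
    print(c,"rim",f.x)
    h=near[(near[:,2]>240)&(near[:,2]<276)]; t=h[h[:,2]>266]
    print(len(h),len(t),t.mean(0),(t.min(0)+t.max(0))/2,np.degrees(np.arctan2(*(t.mean(0)[:2]-f.x[:2])[::-1])))
    for l in ("splitter_crank","press_crank"): print(l,nets.spot_point(c,l)[:1])
a=cv2.imread("pics/top3.png");b=cv2.imread("pics/side3.png")[110:260,160:360]
cv2.imwrite("pics/b3.png",np.hstack([cv2.resize(x,(400,300)) for x in(a,b)]))
print(ctrl.get_obs()["ee_pos"])
```

```text
top rim [504.  179.2  58.9]
258 161 [491.9 238.7 270.3] [491.9 239.2 269.6] 101.43806964786593
splitter_crank [{'position': [160.3, 305.8], 'conf': 0.85}]
press_crank [{'position': [485.3, 244.5], 'conf': 0.62}]
side rim [505.2 177.   59.1]
168 50 [492.6 236.5 269.3] [492.8 236.4 269. ] 101.89416115702839
splitter_crank [{'position': [236.8, 179.0], 'conf': 0.72}]
press_crank []
[343.5 564.  510.3]
```

View pics/b3.png

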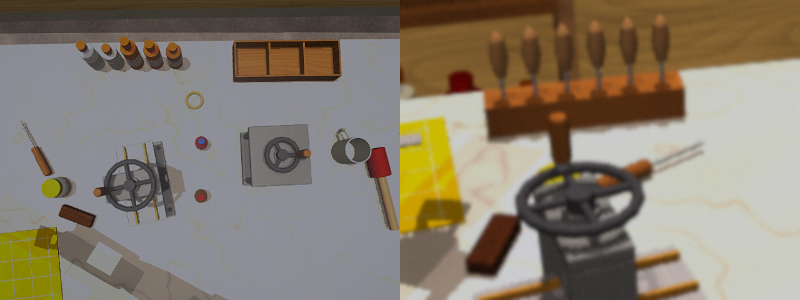

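The final view shows the splitter handle on the left at (98,190), about 101.5° by camera. The press crank is unmoved at (306,154), and the arm is clear of everything. Handing in.

```bash
python3 -c "
from workcell import ctrl
print(ctrl.close_job())"
```

```text
the job is handed in; nothing more can be done
None
```

The splitter is set: I wound its crank clockwise about 495° (roughly 1.4 turns) to the stop, backed it off a quarter turn, let go and moved the arm clear. The job was handed in at about 12 s on the robot's clock; no verdict is reported.

- **Stop:** the handle held at about 9–10° while the arm kept pushing. Force readings there were about 28–31 N.
- **Back-off:** the arm put the released handle at about 100°, and the two cameras at 101.4° and 101.9°. That makes the back-off 90–92°, with an uncertainty of about 2°. I first overshot to about 103° and corrected roughly 3° clockwise before letting go.
- **Hub position:** camera and arm estimates disagreed by about 2 mm, which accounts for most of that uncertainty.
- **Winding force:** one reading reached about 25 N part-way round, before I corrected the hub estimate.
- **Press:** in the top picture its crank is within 1 pixel of where it started. The side network did not report it in the last picture.
- **Arm:** force readings after release were about 1 N or less, and the last picture shows it touching nothing.

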